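# Show a trainee the screwdriver and the screws, then sign the step off

## Task

Show the trainee what the next job needs: with the fingertips just above it and touching nothing, point first at the handle of the blue-handled screwdriver and stay there for two seconds, then point the same way at the red open box of screws on this bench for two seconds. Then press the green button on the grey button box fully down and let it come up again, to sign the step off. Travel well above the other tools and boxes laid out, dip to point at none of them, and do not touch, shift or pick up any of them.

Things in the scene. Friction and masses are not known exactly. Their poses are not given: they have to be found in the camera images.
- screwdriver_b: the screwdriver with the blue handle, 160 mm long, 22 mm thick. Lies flat; body origin on the bench under the middle of the whole tool, own +y runs along the tool towards the handle's butt, own z up. Must not be touched
- screwdriver_b_handle (a point): the middle of the blue handle, on its upper side (22 mm above the bench). The handle is 70 mm long and 22 mm wide. To point at it, bring the midpoint between the fingertips over the handle, the tips 10 to 50 mm above it
- screw_box: the red open card box full of silver screws, 75 x 150 x 40 mm; body origin at the centre of its underside, own y along its length, z up. Must not be touched
- screw_box_top (a point): the middle of the red box at the height of its highest rim (40 mm above the bench). To point at it, bring the midpoint between the fingertips over the box, the tips 10 to 50 mm above the rim
- ok_button (a joint): travel of the green push button, m: 0 released, 0.006 fully down (counts as pressed beyond 0.0045). It moves straight down against a spring, about 1.5 N to start and 5 N fully down, and comes up by itself
- ok_button_top (a point): the centre of the top of the round green button (34 mm across), which moves with it; 57 mm above the bench when released. The button stands 10 mm proud of a black collar 50 mm across, on a fixed grey box 96 x 96 x 35 mm. A black hot-air station, about 0.13 m high with a hand-piece and handle on top, stands 0.1 m nearer the robot and to the left of the button, so come down from above
- screwdriver_a: the screwdriver with the orange and black handle, 190 mm long, 29 mm thick: not the one wanted. Lies flat; body origin on the bench under the middle of the whole tool, own +y runs along the tool towards the handle's butt, own z up. Must not be touched
- screwdriver_a_handle (a point): the middle of the orange handle, on its upper side (28 mm above the bench)
- screwdriver_c: the screwdriver with the yellow handle, 150 mm long, 20 mm thick: not the one wanted. Lies flat; body origin on the bench under the middle of the whole tool, own +y runs along the tool towards the handle's butt, own z up. Must not be touched
- screwdriver_c_handle (a point): the middle of the yellow handle, on its upper side (20 mm above the bench)
- tin_box: a closed silver-coloured tin, 63 x 89 x 23 mm, a bystander; body origin at the centre of its underside, own y along its length, z up. Must not be touched
- tin_box_top (a point): the middle of the silver tin's lid, 23 mm above the bench
- bit_case: a flat black case with an orange catch, 38 x 85 x 14 mm, a bystander; body origin at the centre of its underside, own y along its length, z up. Must not be touched
- bit_case_top (a point): the middle of the black case's upper side, 14 mm above the bench

How it is judged:
On the way, in this order (a step that is already met when the one before it is completed fails the run):
1. pointing at the blue handle: the fingertips over it, no more than about 70 mm above, for 1.5 s (x of the grasp point in the frame of screwdriver_b between -0.028 and 0.028 m and y of the grasp point in the frame of screwdriver_b between 0 and 0.09 m and z of the grasp point in the frame of screwdriver_b_handle between 0.01 and 0.09 m), for 1.5 s.
2. pointing at the red box of screws: the fingertips over it, no more than about 70 mm above, for 1.5 s (x of the grasp point in the frame of screw_box between -0.042 and 0.042 m and y of the grasp point in the frame of screw_box between -0.08 and 0.08 m and z of the grasp point in the frame of screw_box_top between 0.01 and 0.09 m), for 1.5 s.
3. the green button is pressed fully down (beyond 4.5 mm) (value of joint ok_button above 0.0045 m), for 0.1 s.
At the end, for the whole second after the job is handed in: The green button is up again (within 1.5 mm) and all three screwdrivers, the box of screws, the tin and the black case lie within 8 mm of where they started (value of joint ok_button below 0.0015 m and distance of each of screwdriver_a, screwdriver_b, screwdriver_c, screw_box, tin_box, bit_case from where it was at the start of the episode below 0.008 m); the robot touches nothing.
It fails at once if the robot touches a screwdriver, the box of screws, the tin or the black case (over 0.3 N) (contact force between any of the arm, the fingers and screwdriver_a above 0.3 N or contact force between any of the arm, the fingers and screwdriver_b above 0.3 N or contact force between any of the arm, the fingers and screwdriver_c above 0.3 N or contact force between any of the arm, the fingers and screw_box above 0.3 N or contact force between any of the arm, the fingers and tin_box above 0.3 N or contact force between any of the arm, the fingers and bit_case above 0.3 N).
It fails at once if one of them is shifted or lifted by more than 10 mm (distance of any of screwdriver_a, screwdriver_b, screwdriver_c, screw_box, tin_box, bit_case from where it was at the start of the episode above 0.01 m).
It fails at once if the fingertips dip to within about 40 mm above the orange or yellow handle, the tin or the black case ((x of the grasp point in the frame of screwdriver_a between -0.02 and 0.02 m and y of the grasp point in the frame of screwdriver_a between 0.01 and 0.093 m and z of the grasp point in the frame of screwdriver_a_handle between 0.01 and 0.06 m) or (x of the grasp point in the frame of screwdriver_c between -0.02 and 0.02 m and y of the grasp point in the frame of screwdriver_c between 0.01 and 0.075 m and z of the grasp point in the frame of screwdriver_c_handle between 0.01 and 0.06 m) or (x of the grasp point in the frame of tin_box between -0.031 and 0.031 m and y of the grasp point in the frame of tin_box between -0.044 and 0.044 m and z of the grasp point in the frame of tin_box_top between 0.01 and 0.06 m) or (x of the grasp point in the frame of bit_case between -0.019 and 0.019 m and y of the grasp point in the frame of bit_case between -0.042 and 0.042 m and z of the grasp point in the frame of bit_case_top between 0.01 and 0.06 m)).
It also fails if it takes over 56 s, if anything falls off the work surface, if the arm or the gripper's body presses on something with over 40 N, if the wrist force passes 120 N, or if a joint passes its speed limit or range.

## Robot

A 7-joint arm with a two-finger parallel gripper is mounted at the origin on the work surface; the furniture and walls round the work are solid. World frame = base frame: x ahead of the robot, y to its left, z up, the work surface at z = 0. Lengths are in m, angles in rad, forces in N, time in s.
With the tool pointing down it reaches from about 0.425 to 0.925 m from the base axis. Payload 6.8 kg.
Tool frame: the origin (TCP) lies at the very end of the fingers, on their centre line; the grasp point (between the pads) lies 19 mm behind it; z points along the fingers, y is the line along which they close (so a half turn about z gives the same grasp; the last joint's range is limited). The gripper opens to 85 mm and grips with 20 to 120 N. Pads are 22 mm wide; open, the fingers measure 114 mm over their backs; the gripper's body (76 mm by 85 mm) begins 54 mm behind the grasp point. The pads swing forward as they close: fully open they stand 13 mm farther back than shut.
Start: joints at [1.12, 0.477, 0.022, 1.555, -0.011, 1.109, -0.083], TCP at [0.227, -0.636, 0.231] pointing down, gripper open.
Joint ranges: [-2.96, 2.96], [-0.34, 2.1], [-1.41, 1.46], [0.24, 2.44], [-1.37, 4.51], [0.17, 1.92], [-2.96, 2.96]. Speed limits (rad/s): [2.39, 2.39, 3.14, 3.14, 3.14, 3.14, 3.14].

## Interface

Orientations are given as a unit quaternion [w, x, y, z].
In Python, from station import get_obs, read_camera, hand_in gives the robot as it stands.
- The arm moves only by the tool arm_command, never from a script. Its argument "commands" is one flat list of numbers, 7 for each row, row after row: the shift along the tool's x, y, z in m, then the turn, a rotation vector about the tool's x, y, z in degrees, then the opening, from 0 (shut) to 1 (fully open). In form: [tx, ty, tz, rx, ry, rz, fingers, tx, ty, tz, rx, ry, rz, fingers, ...]. A call has 1 to 8 rows; each row is the pose to reach, as a shift and turn from the pose commanded when the call began, along the tool's axes at that moment; what a row does not reach only later rows make up. A row lasts 1/10 s, in which the tool goes at most 50 mm and 8.59 degrees, less where a joint would pass 70% of its speed; a pose out of reach is approached as far as the arm can. A call with a gripper value outside its range is refused whole. The fingers move at their own pace and stop on an object; "force" is the grip in N (left out, the last holds). Time passes only in rows, so rows that repeat a pose let the fingers close. It gives the time, the measured TCP pose, the force, the opening and the grip force at its end, in the units of the state.
- get_obs(): the state, without advancing time (a new reading comes with each control period).
- read_camera(name): name is "scene" or "top" or "wrist"; returns a dict with "img" (420x560x3 uint8, red, green, blue), "camera_matrix" (3x3 intrinsics, pixels), "pose" (4x4, takes a point from camera to world coordinates). Camera axes: x right, y down, z forward; pixel columns grow to the right and rows downward; lengths in m; the calibration is good to about 2 mm. A picture is of the moment at which its call begins. There is no depth.
- hand_in(): hands the job in; it is judged then, once.
The state is a dict: "t": time; "q": joint angles; "joint_vel": joint speeds; "joint_torque": joint torques, N m; "eef_pos": TCP position; "tool_rot": TCP orientation; "contact_force": force on the tool from outside, world axes, zero at the start; "torque": the same for the moment, N m; "gripper_width": opening from 0.0 (shut) to 1.0 (fully open); "grasp_force": force on a finger pad.
Only numpy, scipy, OpenCV 4.12 (cv2) and the standard library are available. Lean on these libraries where they do the work, as an engineer would, in place of code of your own. Each camera call takes 0.05 s, during which the arm holds its last target. There are 200 camera calls.

## Working session

There is one attempt and no reset: what is moved stays moved. The work goes in short steps, Python scripts to look and compute and a tool call to move; the robot and the scene stay as the last step left them, time stands still between calls to the robot, and variables do not carry over. Pictures are saved under pics/ and viewed, at most 10 in all, crops included, and the job is handed in when it is done.

Besides the shell and the picture viewer there is one more tool, called by a JSON object that holds its "method" and its "body". arm_command: Moves the arm, as the interface text tells. Its arguments: {"type":"object","properties":{"commands":{"type":"array","items":{"type":"number"}},"force":{"type":"number"}},"required":["commands"]}

```bash
mkdir -p pics; cat > h.py <<'E'
import numpy as np,cv2
from station import get_obs,read_camera,hand_in
def ray(c,uv,z):
    K=c["camera_matrix"];P=np.array(c["pose"])
    d=P[:3,:3]@np.linalg.solve(K,[uv[0],uv[1],1.]);o=P[:3,3]
    return (o+d*(z-o[2])/d[2]).round(4)
E
python3 - <<'E'
from h import *
ims=[]
for n in("top","scene"):
    c=read_camera(n);np.save(n+".npy",c,allow_pickle=True)
    cv2.imwrite(f"pics/{n}.png",cv2.resize(c["img"][:,:,::-1],(800,600)))
    print(n,c["pose"],c["camera_matrix"])
o=get_obs();print(o["t"],o["eef_pos"],o["tool_rot"],o["gripper_width"])
E
```

```text
top [[ 0.00966653 -0.98106177  0.19345378  0.33184119]
 [-0.99984552 -0.01232306 -0.01253343 -0.06753416]
 [ 0.01468001 -0.19330274 -0.98102933  1.07682933]
 [ 0.          0.          0.          1.        ]] [[438.37617716   0.         284.35360365]
 [  0.         438.37617716 207.36794952]
 [  0.           0.           1.        ]]
scene [[-0.77066084 -0.31118472  0.55609886  0.06766618]
 [-0.6371703   0.38970053 -0.66494173  0.49864165]
 [-0.00979231 -0.86677423 -0.4986046   0.5103409 ]
 [ 0.          0.          0.          1.        ]] [[421.5346762    0.         283.27693715]
 [  0.         421.5346762  214.43785282]
 [  0.           0.           1.        ]]
0.1 [ 0.22668669 -0.63520678  0.23039865] [-8.28032975e-04  9.85342277e-01  1.70586840e-01 -2.04965741e-04] 1.0025170593906143
```

View pics/top.png

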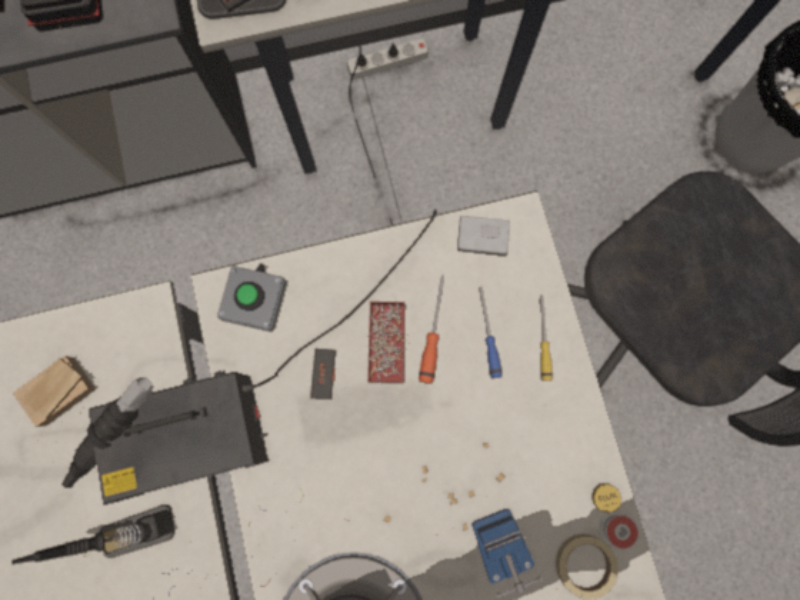

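View pics/scene.png

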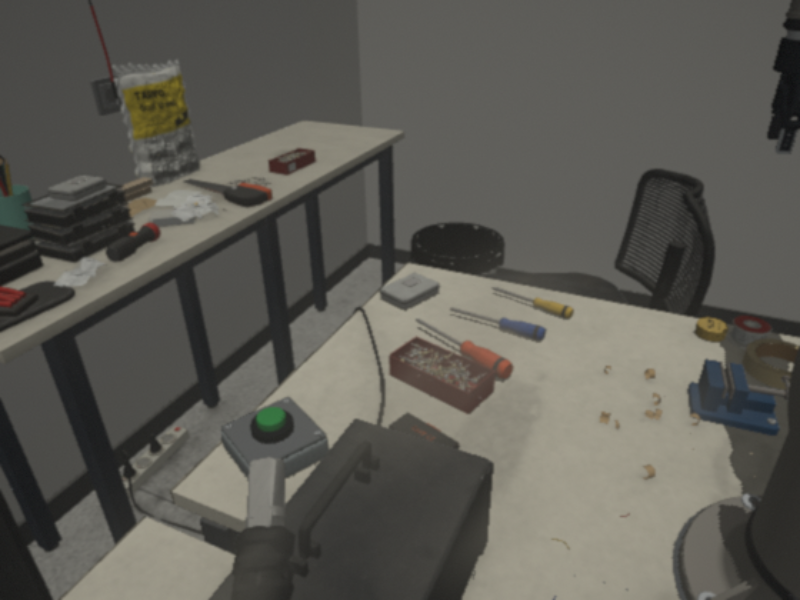

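The top view (800x600) shows the blue handle at about (493,357), the red box at (387,342), the green button at (247,294), the orange handle at (429,358), yellow at (546,360), tin at (484,236) and black case at (323,373). Next I'll measure these with masks.

```bash
python3 - <<'E'
from h import *
from scipy.spatial.transform import Rotation as R
C={n:np.load(n+".npy",allow_pickle=True).item() for n in("top","scene")}
s=1/1.42857
def blob(n,lo,hi,box):
    m=cv2.inRange(cv2.cvtColor(C[n]["img"],cv2.COLOR_RGB2HSV),lo,hi)
    x0,y0,x1,y1=[int(v*s) for v in box];k=np.zeros_like(m);k[y0:y1,x0:x1]=m[y0:y1,x0:x1]
    k=cv2.morphologyEx(k,cv2.MORPH_CLOSE,np.ones((5,5)))
    c=max(cv2.findContours(k,0,2)[0],key=cv2.contourArea);return cv2.minAreaRect(c)
def tri(a,b):
    A=[];B=[]
    for n,uv in(("top",a),("scene",b)):
        P=C[n]["pose"];d=P[:3,:3]@np.linalg.solve(C[n]["camera_matrix"],[*uv,1]);d/=np.linalg.norm(d)
        M=np.eye(3)-np.outer(d,d);A.append(M);B.append(M@P[:3,3])
    return np.linalg.solve(sum(A),sum(B)).round(4)
for nm,lo,hi,bt,bs,z in [("blue",(105,90,40),(130,255,255),(470,325,515,385),(480,305,560,350),.014),
 ("red",(0,90,30),(12,255,255),(360,295,410,390),(380,330,460,415),.04),
 ("green",(45,90,40),(85,255,255),(220,270,280,320),(240,390,310,450),.057),
 ("orange",(0,120,120),(15,255,255),(415,325,445,385),(460,330,520,380),.02),
 ("yellow",(18,90,90),(32,255,255),(535,330,560,385),(525,290,580,325),.014)]:
    a=blob("top",lo,hi,bt);b=blob("scene",lo,hi,bs)
    print(nm,a,ray(C["top"],a[0],z),"scene",ray(C["scene"],b[0],z),"tri",tri(a[0],b[0]))
    print("   corners",[list(ray(C["top"],p,z)[:2]) for p in cv2.boxPoints(a)])
for nm,p,z in[("tin",(484,236),.023),("case",(323,373),.014),("blue tip",(481,288),.003)]:print(nm,ray(C["top"],np.array(p)*s,z))
o=get_obs();print(R.from_quat(o["tool_rot"],scalar_first=True).as_matrix().round(3))
E
```

```text
blue ((344.7432556152344, 249.45947265625), (27.454631805419922, 6.247161388397217), 80.53767395019531) [ 0.439  -0.2289  0.014 ] scene [ 0.41   -0.2384  0.014 ] tri [ 0.4252 -0.2352  0.0125]
   corners [[np.float64(0.4707), np.float64(-0.2164)], [np.float64(0.4734), np.float64(-0.2315)], [np.float64(0.4076), np.float64(-0.2413)], [np.float64(0.405), np.float64(-0.2263)]]Traceback (most recent call last):
  File "<stdin>", line 21, in <module>
  File "<stdin>", line 9, in blob
ValueError: max() iterable argument is empty
```

```bash
python3 - <<'E'
from h import *
from scipy.spatial.transform import Rotation as R
C={n:np.load(n+".npy",allow_pickle=True).item() for n in("top","scene")}
s=1/1.42857
def blob(n,lo,hi,box):
    H=cv2.cvtColor(C[n]["img"],cv2.COLOR_RGB2HSV)
    m=cv2.inRange(H,lo,hi)|(cv2.inRange(H,(168,lo[1],lo[2]),(180,255,255)) if lo[0]==0 else 0)
    x0,y0,x1,y1=[int(v*s) for v in box];k=np.zeros_like(m);k[y0:y1,x0:x1]=m[y0:y1,x0:x1]
    k=cv2.morphologyEx(k,cv2.MORPH_CLOSE,np.ones((5,5)))
    p=cv2.findNonZero(k);return None if p is None else cv2.minAreaRect(p)
for nm,lo,hi,bt,bs,z in [("blue",(105,90,40),(130,255,255),(470,325,515,385),(480,305,560,350),.011),
 ("red",(0,100,30),(12,255,255),(360,295,410,390),(380,330,460,415),.04),
 ("green",(45,90,40),(85,255,255),(220,270,280,320),(240,390,310,440),.057),
 ("orange",(0,120,80),(15,255,255),(415,325,445,385),(460,330,520,380),.015),
 ("yellow",(18,90,60),(32,255,255),(535,330,560,385),(525,290,580,325),.01)]:
  for n,bx in(("top",bt),("scene",bs)):
    a=blob(n,lo,hi,bx)
    if a is None: print(nm,n,None);continue
    print(nm,n,np.round(a[0],1),np.round(a[1],1),ray(C[n],a[0],z),[list(map(float,ray(C[n],p,z)[:2])) for p in cv2.boxPoints(a)] if n=="top" else "")
for nm,p,z in[("tin",(484,236),.023),("case",(323,373),.014),("blue tip",(481,288),.003),("blue butt",(496,377),.011)]:print(nm,ray(C["top"],np.array(p)*s,z))
o=get_obs();print(R.from_quat(o["tool_rot"],scalar_first=True).as_matrix().round(3))
E
```

```text
blue top [344.7 249.5] [27.5  6.2] [ 0.4393 -0.2294  0.011 ] [[0.4711, -0.2168], [0.4738, -0.232], [0.4079, -0.2418], [0.4052, -0.2268]]
blue scene [379. 231.] [0. 0.] [ 0.412  -0.2429  0.011 ] 
red top [270.1 239. ] [23.  54.5] [ 0.4592 -0.0477  0.04  ] [[0.3953, -0.0202], [0.5255, -0.0206], [0.5248, -0.0759], [0.3946, -0.0742]]
red scene None
green top [172.  205.5] [13. 14.] [0.5341 0.1851 0.057 ] [[0.5496, 0.2026], [0.55, 0.1695], [0.5187, 0.1678], [0.5183, 0.2006]]
green scene [189. 293.] [16. 20.] [0.5296 0.1887 0.057 ] 
orange top [300.1 250. ] [ 9.4 34.6] [ 0.4365 -0.1204  0.015 ] [[0.3964, -0.104], [0.4798, -0.1141], [0.4772, -0.1369], [0.3939, -0.1266]]
orange scene [339.8 248.4] [34.6  8.4] [ 0.4396 -0.1265  0.015 ] 
yellow top [382. 252.] [26.  6.] [ 0.4342 -0.3205  0.01  ] [[0.466, -0.3142], [0.4662, -0.3289], [0.4028, -0.3267], [0.4026, -0.3121]]
yellow scene [386.7 214.4] [26.9  6.6] [ 0.4343 -0.3217  0.01  ] 
tin [ 0.6489 -0.2162  0.023 ]
case [0.4078 0.0579 0.014 ]
blue tip [ 0.56   -0.2124  0.003 ]
blue butt [ 0.4044 -0.2347  0.011 ]
[[ 0.942  0.336 -0.001]
 [ 0.336 -0.942  0.002]
 [-0.    -0.002 -1.   ]]
```

Positions look consistent: blue handle (0.439,-0.229), 157 mm tip to butt; box centre (0.459,-0.048); button (0.534,0.186). I'll move high above the blue handle with the fingers shut.

{"method": "arm_command", "body": {"commands": [0.042, -0.039, -0.02, 0, 0, 0, 0, 0.084, -0.078, -0.02, 0, 0, 0, 0, 0.12, -0.11, -0.02, 0, 0, 0, 0, 0.15, -0.14, -0.02, 0, 0, 0, 0, 0.18, -0.17, -0.02, 0, 0, 0, 0, 0.21, -0.2, -0.02, 0, 0, 0, 0, 0.24, -0.23, -0.02, 0, 0, 0, 0, 0.27, -0.25, -0.02, 0, 0, 0, 0]}}

```text
t: 0.9
eef_pos: [0.3972, -0.3069, 0.2512]
tool_rot: [-0.0, 0.985, 0.171, -0.0]
contact_force: [0.5, -0.5, 0.4]
gripper_width: 0.003
grasp_force: 0.0
```

{"method": "arm_command", "body": {"commands": [0.03, -0.03, 0, 0, 0, 0, 0, 0.066, -0.061, 0, 0, 0, 0, 0, 0.066, -0.061, 0, 0, 0, 0, 0, 0.066, -0.061, 0, 0, 0, 0, 0, 0.066, -0.061, 0, 0, 0, 0, 0, 0.066, -0.061, 0, 0, 0, 0, 0]}}

```text
t: 1.5
eef_pos: [0.4379, -0.2313, 0.2511]
tool_rot: [0.0, 0.986, 0.169, -0.0]
contact_force: [1.1, 0.2, 0.2]
gripper_width: -0.001
grasp_force: 0.0
```

```bash
python3 - <<'E'
from h import *
from scipy.spatial.transform import Rotation as R
o=get_obs();print(o["t"],o["eef_pos"],R.from_quat(o["tool_rot"],scalar_first=True).as_matrix().round(3),o["q"])
c=read_camera("wrist");P=np.array(c["pose"]);print(P.round(3))
im=c["img"][:,:,::-1].copy()
for x,y,z in[(.439,-.2294,.022),(*o["eef_pos"][:2],.022)]:
    p=c["camera_matrix"]@(P[:3,:3].T@(np.array([x,y,z])-P[:3,3]));p=p[:2]/p[2];print(p);cv2.circle(im,tuple(map(int,p)),4,(0,255,0),1)
cv2.imwrite("pics/w1.png",im)
E
```

```text
1.5 [ 0.4379295  -0.23130272  0.25109506] [[ 0.943  0.334 -0.001]
 [ 0.334 -0.943 -0.   ]
 [-0.001 -0.    -1.   ]] [ 0.55655102  0.17223566 -0.22092748  1.93970021  0.04413563  1.03475312
 -0.91455304]
[[ 0.333 -0.901 -0.278  0.509]
 [-0.943 -0.318 -0.098 -0.205]
 [ 0.     0.295 -0.956  0.394]
 [ 0.     0.     0.     1.   ]]
[279.97172349 181.75748601]
[281.08673256 183.01301835]
```

View pics/w1.png

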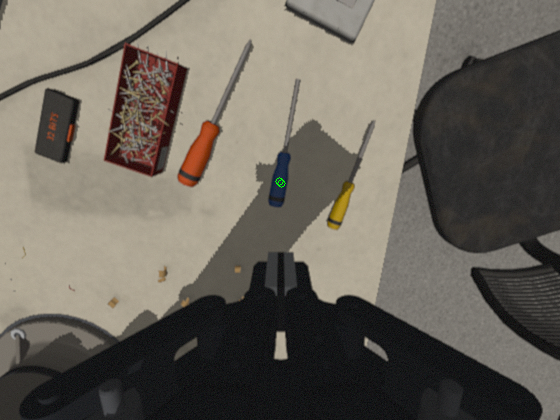

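The wrist view shows the blue handle running from (285,155) to (276,205), and the projected TCP at (281,183) lands on its middle. The red box is centred near (146,110). I'll dip to about 35 mm above the handle and hold.

{"method": "arm_command", "body": {"commands": [0, 0, 0.04, 0, 0, 0, 0, 0, 0, 0.08, 0, 0, 0, 0, 0, 0, 0.12, 0, 0, 0, 0, 0, 0, 0.15, 0, 0, 0, 0, 0, 0, 0.18, 0, 0, 0, 0, 0, 0, 0.194, 0, 0, 0, 0, 0, 0, 0.194, 0, 0, 0, 0, 0, 0, 0.194, 0, 0, 0, 0]}}

```text
t: 2.35
eef_pos: [0.4388, -0.2306, 0.0576]
tool_rot: [0.0, 0.985, 0.17, -0.0]
contact_force: [0.4, -0.9, 0.1]
gripper_width: 0.0
grasp_force: 0.0
```

{"method": "arm_command", "body": {"commands": [0, 0, 0, 0, 0, 0, 0, 0, 0, 0, 0, 0, 0, 0, 0, 0, 0, 0, 0, 0, 0, 0, 0, 0, 0, 0, 0, 0, 0, 0, 0, 0, 0, 0, 0, 0, 0, 0, 0, 0, 0, 0, 0, 0, 0, 0, 0, 0, 0, 0, 0, 0, 0, 0, 0, 0]}}

```text
t: 3.15
eef_pos: [0.4388, -0.2299, 0.0573]
tool_rot: [-0.0, 0.985, 0.171, -0.0]
contact_force: [-0.3, 0.1, -0.9]
gripper_width: -0.002
grasp_force: 0.0
```

{"method": "arm_command", "body": {"commands": [0, 0, 0, 0, 0, 0, 0, 0, 0, 0, 0, 0, 0, 0, 0, 0, 0, 0, 0, 0, 0, 0, 0, 0, 0, 0, 0, 0, 0, 0, 0, 0, 0, 0, 0, 0, 0, 0, 0, 0, 0, 0, 0, 0, 0, 0, 0, 0, 0, 0, 0, 0, 0, 0, 0, 0]}}

```text
t: 3.95
eef_pos: [0.4388, -0.2299, 0.0573]
tool_rot: [-0.0, 0.985, 0.171, -0.0]
contact_force: [0.2, -0.1, 0.2]
gripper_width: 0.001
grasp_force: 0.0
```

{"method": "arm_command", "body": {"commands": [0, 0, 0, 0, 0, 0, 0, 0, 0, 0, 0, 0, 0, 0, 0, 0, 0, 0, 0, 0, 0, 0, 0, 0, 0, 0, 0, 0, 0, 0, 0, 0, 0, 0, 0, 0, 0, 0, 0, 0, 0, 0, 0, 0, 0, 0, 0, 0, 0, 0, 0, 0, 0, 0, 0, 0]}}

```text
t: 4.75
eef_pos: [0.4388, -0.2299, 0.0573]
tool_rot: [0.0, 0.985, 0.171, 0.0]
contact_force: [-0.5, -0.1, 0.8]
gripper_width: 0.002
grasp_force: 0.0
```

{"method": "arm_command", "body": {"commands": [0, 0, -0.04, 0, 0, 0, 0, 0, 0, -0.08, 0, 0, 0, 0, 0, 0, -0.12, 0, 0, 0, 0, 0, 0, -0.15, 0, 0, 0, 0, 0, 0, -0.18, 0, 0, 0, 0, 0, 0, -0.194, 0, 0, 0, 0, 0, 0, -0.194, 0, 0, 0, 0]}}

```text
t: 5.45
eef_pos: [0.44, -0.2304, 0.2535]
tool_rot: [0.001, 0.985, 0.17, 0.002]
contact_force: [0.4, 0.5, -0.9]
gripper_width: -0.001
grasp_force: 0.0
```

{"method": "arm_command", "body": {"commands": [0.02, -0.04, 0, 0, 0, 0, 0, 0.04, -0.08, 0, 0, 0, 0, 0, 0.06, -0.12, 0, 0, 0, 0, 0, 0.075, -0.15, 0, 0, 0, 0, 0, 0.083, -0.164, 0, 0, 0, 0, 0, 0.083, -0.164, 0, 0, 0, 0, 0, 0.083, -0.164, 0, 0, 0, 0, 0]}}

```text
t: 6.15
eef_pos: [0.4612, -0.0481, 0.2503]
tool_rot: [-0.0, 0.985, 0.171, -0.001]
contact_force: [0.4, 0.3, 0.0]
gripper_width: -0.002
grasp_force: 0.0
```

```bash
python3 - <<'E'
from h import *
o=get_obs();print(o["t"],o["eef_pos"])
c=read_camera("wrist");P=np.array(c["pose"])
im=c["img"][:,:,::-1].copy()
for x,y,z in[(.534,.186,.057),(*o["eef_pos"][:2],.04)]:
    p=c["camera_matrix"]@(P[:3,:3].T@(np.array([x,y,z])-P[:3,3]));p=p[:2]/p[2];print(p);cv2.circle(im,tuple(map(int,p)),4,(255,0,255),1)
m=cv2.inRange(cv2.cvtColor(c["img"],cv2.COLOR_RGB2HSV),(45,90,40),(85,255,255))
M=cv2.moments(m,True)
if M["m00"]: print("green",M["m00"],ray(c,(M["m10"]/M["m00"],M["m01"]/M["m00"]),.056))
cv2.imwrite("pics/w2.png",im)
E
```

```text
6.15 [ 0.46123742 -0.04814054  0.25029449]
[89.87194232 48.36445593]
[281.1885659  185.86161521]
green 1076.0 [0.5353 0.1838 0.056 ]
```

View pics/w2.png

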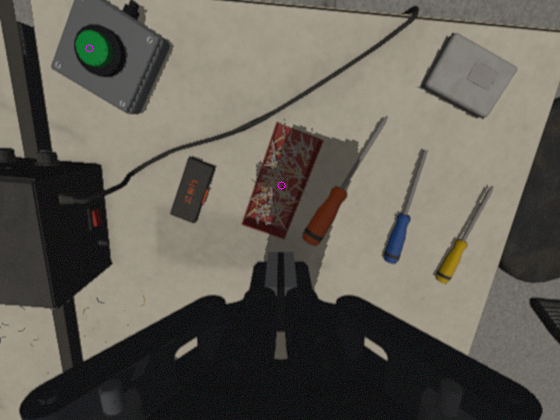

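The TCP marker at (281,186) sits at the middle of the red box, and the green button at (95,50) measures (0.535,0.184). Next I'll dip over the box and hold.

{"method": "arm_command", "body": {"commands": [0, 0, 0.04, 0, 0, 0, 0, 0, 0, 0.08, 0, 0, 0, 0, 0, 0, 0.12, 0, 0, 0, 0, 0, 0, 0.15, 0, 0, 0, 0, 0, 0, 0.17, 0, 0, 0, 0, 0, 0, 0.178, 0, 0, 0, 0, 0, 0, 0.178, 0, 0, 0, 0, 0, 0, 0.178, 0, 0, 0, 0]}}

```text
t: 7.0
eef_pos: [0.4624, -0.0482, 0.074]
tool_rot: [0.0, 0.985, 0.17, 0.0]
contact_force: [0.1, 0.3, 0.5]
gripper_width: 0.006
grasp_force: 0.0
```

{"method": "arm_command", "body": {"commands": [0, 0, 0, 0, 0, 0, 0, 0, 0, 0, 0, 0, 0, 0, 0, 0, 0, 0, 0, 0, 0, 0, 0, 0, 0, 0, 0, 0, 0, 0, 0, 0, 0, 0, 0, 0, 0, 0, 0, 0, 0, 0, 0, 0, 0, 0, 0, 0, 0, 0, 0, 0, 0, 0, 0, 0]}}

```text
t: 7.8
eef_pos: [0.4619, -0.0475, 0.0733]
tool_rot: [-0.0, 0.985, 0.171, -0.0]
contact_force: [-0.5, 0.7, -0.8]
gripper_width: 0.002
grasp_force: 0.0
```

{"method": "arm_command", "body": {"commands": [0, 0, 0, 0, 0, 0, 0, 0, 0, 0, 0, 0, 0, 0, 0, 0, 0, 0, 0, 0, 0, 0, 0, 0, 0, 0, 0, 0, 0, 0, 0, 0, 0, 0, 0, 0, 0, 0, 0, 0, 0, 0, 0, 0, 0, 0, 0, 0, 0, 0, 0, 0, 0, 0, 0, 0]}}

```text
t: 8.6
eef_pos: [0.4619, -0.0475, 0.0733]
tool_rot: [-0.0, 0.985, 0.171, 0.0]
contact_force: [0.5, 0.2, -0.6]
gripper_width: 0.003
grasp_force: 0.0
```

{"method": "arm_command", "body": {"commands": [0, 0, 0, 0, 0, 0, 0, 0, 0, 0, 0, 0, 0, 0, 0, 0, 0, 0, 0, 0, 0, 0, 0, 0, 0, 0, 0, 0, 0, 0, 0, 0, 0, 0, 0, 0, 0, 0, 0, 0, 0, 0, 0, 0, 0, 0, 0, 0, 0, 0, 0, 0, 0, 0, 0, 0]}}

```text
t: 9.4
eef_pos: [0.4619, -0.0475, 0.0733]
tool_rot: [-0.0, 0.985, 0.171, -0.0]
contact_force: [0.8, -0.1, -0.6]
gripper_width: 0.001
grasp_force: 0.0
```

{"method": "arm_command", "body": {"commands": [0, 0, -0.04, 0, 0, 0, 0, 0, 0, -0.08, 0, 0, 0, 0, 0, 0, -0.12, 0, 0, 0, 0, 0, 0, -0.15, 0, 0, 0, 0, 0, 0, -0.18, 0, 0, 0, 0, 0, 0, -0.18, 0, 0, 0, 0, 0, 0, -0.18, 0, 0, 0, 0]}}

```text
t: 10.1
eef_pos: [0.462, -0.0476, 0.2536]
tool_rot: [0.0, 0.985, 0.17, 0.001]
contact_force: [-0.1, 0.4, -0.3]
gripper_width: 0.001
grasp_force: 0.0
```

{"method": "arm_command", "body": {"commands": [0.024, -0.032, 0, 0, 0, 0, 0, 0.048, -0.064, 0, 0, 0, 0, 0, 0.072, -0.096, 0, 0, 0, 0, 0, 0.096, -0.128, 0, 0, 0, 0, 0, 0.12, -0.16, 0, 0, 0, 0, 0, 0.147, -0.194, 0, 0, 0, 0, 0, 0.147, -0.194, 0, 0, 0, 0, 0, 0.147, -0.194, 0, 0, 0, 0, 0]}}

```text
t: 10.9
eef_pos: [0.5341, 0.1852, 0.2513]
tool_rot: [0.0, 0.985, 0.172, -0.002]
contact_force: [-0.1, -0.3, -0.7]
gripper_width: 0.003
grasp_force: 0.0
```

```bash
python3 - <<'E'
from h import *
o=get_obs();print(o["t"],o["eef_pos"])
c=read_camera("wrist");P=np.array(c["pose"])
im=c["img"][:,:,::-1].copy()
p=c["camera_matrix"]@(P[:3,:3].T@(np.array([*o["eef_pos"][:2],.057])-P[:3,3]));p=p[:2]/p[2];print(p);cv2.circle(im,tuple(map(int,p)),4,(255,0,255),1)
m=cv2.inRange(cv2.cvtColor(c["img"],cv2.COLOR_RGB2HSV),(45,90,40),(85,255,255))
M=cv2.moments(m,True)
if M["m00"]: print("green",M["m00"],ray(c,(M["m10"]/M["m00"],M["m01"]/M["m00"]),.055))
cv2.imwrite("pics/w3.png",im)
E
```

```text
10.9 [0.53406638 0.18523354 0.25130242]
[281.23181294 188.46493935]
green 744.0 [0.5189 0.2008 0.055 ]
```

View pics/w3.png

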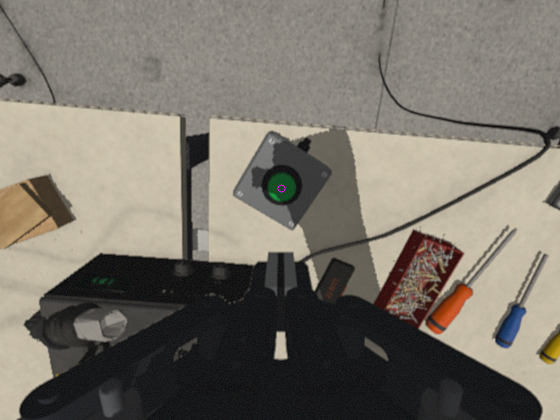

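The TCP marker at (281,188) is on the middle of the green button, and the hot-air station's front edge (row 270 and below) is clear of the fingers. I'll come down from above.

{"method": "arm_command", "body": {"commands": [0, 0, 0.04, 0, 0, 0, 0, 0, 0, 0.08, 0, 0, 0, 0, 0, 0, 0.11, 0, 0, 0, 0, 0, 0, 0.14, 0, 0, 0, 0, 0, 0, 0.16, 0, 0, 0, 0, 0, 0, 0.175, 0, 0, 0, 0, 0, 0, 0.18, 0, 0, 0, 0, 0, 0, 0.18, 0, 0, 0, 0]}}

```text
t: 11.75
eef_pos: [0.535, 0.1838, 0.073]
tool_rot: [0.0, 0.985, 0.17, -0.0]
contact_force: [-0.5, 0.2, 0.2]
gripper_width: 0.002
grasp_force: 0.0
```

{"method": "arm_command", "body": {"commands": [0, 0, 0.006, 0, 0, 0, 0, 0, 0, 0.01, 0, 0, 0, 0, 0, 0, 0.014, 0, 0, 0, 0, 0, 0, 0.017, 0, 0, 0, 0, 0, 0, 0.019, 0, 0, 0, 0, 0, 0, 0.02, 0, 0, 0, 0, 0, 0, 0.02, 0, 0, 0, 0, 0, 0, 0.02, 0, 0, 0, 0]}}

```text
t: 12.55
eef_pos: [0.5352, 0.1846, 0.0535]
tool_rot: [0.0, 0.985, 0.171, 0.0]
contact_force: [-0.3, -0.6, 3.3]
gripper_width: 0.003
grasp_force: 1.7
```

{"method": "arm_command", "body": {"commands": [0, 0, 0.001, 0, 0, 0, 0, 0, 0, 0.002, 0, 0, 0, 0, 0, 0, 0.003, 0, 0, 0, 0, 0, 0, 0.004, 0, 0, 0, 0, 0, 0, 0.004, 0, 0, 0, 0, 0, 0, 0.004, 0, 0, 0, 0, 0, 0, 0.004, 0, 0, 0, 0, 0, 0, 0.004, 0, 0, 0, 0]}}

```text
t: 13.35
eef_pos: [0.5353, 0.1846, 0.0509]
tool_rot: [0.0, 0.985, 0.17, 0.0]
contact_force: [-5.8, -3.6, 19.4]
gripper_width: 0.004
grasp_force: 9.6
```

The force jumped to 19 N with the tip at z = 0.051, so the button is on its stop, fully down. Now lifting clear.

{"method": "arm_command", "body": {"commands": [0, 0, -0.01, 0, 0, 0, 0, 0, 0, -0.03, 0, 0, 0, 0, 0, 0, -0.06, 0, 0, 0, 0, 0, 0, -0.1, 0, 0, 0, 0, 0, 0, -0.14, 0, 0, 0, 0, 0, 0, -0.18, 0, 0, 0, 0, 0, 0, -0.2, 0, 0, 0, 0, 0, 0, -0.2, 0, 0, 0, 0]}}

```text
t: 14.15
eef_pos: [0.5367, 0.1855, 0.2526]
tool_rot: [-0.001, 0.985, 0.171, 0.003]
contact_force: [0.3, 0.3, -0.2]
gripper_width: 0.001
grasp_force: 0.0
```

{"method": "arm_command", "body": {"commands": [0, 0, 0, 0, 0, 0, 0, 0, 0, 0, 0, 0, 0, 0, 0, 0, 0, 0, 0, 0, 0, 0, 0, 0, 0, 0, 0, 0]}}

```text
t: 14.55
eef_pos: [0.5346, 0.1844, 0.2482]
tool_rot: [0.0, 0.985, 0.171, -0.001]
contact_force: [-0.5, 0.6, -0.6]
gripper_width: 0.002
grasp_force: 0.0
```

```bash
python3 - <<'E'
from h import *
print(get_obs()["contact_force"]);print(hand_in())
E
```

```text
[-0.53431925  0.59258577 -0.56351344]
the job is handed in; nothing more can be done
None
```

I pointed at the blue handle and then the red box for over 2 s each, pressed the green button to its stop and lifted clear, with no contact felt except on the button, and handed the job in at about 14.6 s; no verdict came back and I took no picture after the press.

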